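Mirror the seasoning row for the left-handed cook

ROBOT

A 6-joint arm with a two-finger parallel gripper is mounted at the origin on the work surface. World frame = base frame: x ahead of the robot, y to its left, z up, the work surface at z = 0. Lengths are in m, angles in rad, forces in N, time in s.
With the tool pointing down it reaches from about 0.425 to 0.95 m from the base axis. Payload 14.7 kg.
Tool frame: the origin (TCP) lies midway between the tips of the shut fingers; the grasp point (between the pads) lies 19 mm behind it; z points along the fingers, y is the line along which they close (so a half turn about z gives the same grasp; the last joint's range is limited). The gripper opens to 85 mm and grips with 20 to 120 N. Pads are 22 mm wide; open, the fingers measure 114 mm over their backs; the gripper's body (76 mm by 85 mm) begins 54 mm behind the grasp point. The pads swing forward as they close: fully open they stand 13 mm farther back than shut.
Start: joints at [1.223, 0.48, 1.596, -0, 1.065, -0.047], TCP at [0.193, 0.621, 0.231] pointing down, gripper open.
Joint ranges: [-2.75, 2.75], [-0.82, 2.05], [0.23, 2.67], [-1.56, 4.7], [0.09, 2.69], [-2.92, 2.92]. Speed limits (rad/s): [1.89, 1.89, 2.39, 3.01, 3.01, 3.01].

INTERFACE

Orientations are given as a unit quaternion [w, x, y, z].
In Python, from workcell import * gives the robot as it stands.
- The arm moves only by the shell command python3 -m crank 'ROWS' [FORCE]. ROWS is JSON, a list of rows, each an object with "turn": the turn, a rotation vector about the tool's x, y, z scaled (see below), a list of three; "translation": the shift along the tool's x, y, z scaled (see below), a list of three; "hand": the opening, from 0 (shut) to 1 (fully open). In form: [{"turn": [ax, ay, az], "translation": [x, y, z], "hand": hand}, ...]. A call has 1 to 8 rows; each row is the pose to reach, as a shift and turn from the pose commanded when the call began, along the tool's axes at that moment; what a row does not reach only later rows make up. The controller multiplies each number of a shift by 300 mm and each number of a turn by 2 rad. A row lasts 1/8 s, in which the tool goes at most 62.5 mm and 10.7 degrees, less where a joint would pass 70% of its speed; a pose out of reach is approached as far as the arm can. A call with a number of a shift or a turn outside -1 to 1 is refused whole. A call with a gripper value outside its range is refused whole. The fingers move at their own pace and stop on an object; FORCE is the grip in N (left out, the last holds). Time passes only in rows, so rows that repeat a pose let the fingers close. It gives the time, the measured TCP pose, the force, the opening and the grip force at its end, in the units of the state.
- read_state(): the state, without advancing time (a new reading comes with each control period).
- camera(name): name is "side" or "top"; returns (picture, depth): 420x560x3 uint8, red, green, blue; 420x560 float32, m along the optical axis (not along the pixel's ray), 0 where there is no reading.
- calibration(name): a dict with "vertical_fov" (degrees; the focal length in pixels is half the picture's height over the tangent of half this angle, whatever the lens; pixels are square), "cx", "cy" (the principal point, pixels), "position" and "orientation" of the camera in the world. Camera axes: x right, y down, z forward; pixel columns grow to the right and rows downward; lengths in m; the calibration is good to about 2 mm. A picture is of the moment at which its call begins. calibration takes no time and is no camera call.
- close_job(): hands the job in; it is judged then, once.
The state is a dict: "time_s": time; "joints": joint angles; "joint_vel": joint speeds; "joint_torque": joint torques, N m; "tcp_pos": TCP position; "eef_rot": TCP orientation; "force": force on the tool from outside, world axes, zero at the start; "torque": the same for the moment, N m; "opening": finger opening in m; "grasp_force": force on a finger pad.
Only numpy, scipy, OpenCV 4.12 (cv2) and the standard library are available. Lean on these libraries where they do the work, as an engineer would, in place of code of your own. Each camera call takes 0.05 s, during which the arm holds its last target. There are 200 camera calls.

TASK

A left-handed cook takes over this prep station: move the four seasonings from the dark wooden rack into the pale divided caddy in the reverse order, one to each compartment, so that the leftmost on the rack ends in the rightmost compartment, the next one in the compartment to the left of that, and so on. Keep them upright, set each one down gently on the compartment's floor and leave it standing there, let go.

Things in the scene. Friction and masses are not known exactly. Their poses are not given: they have to be found in the camera images.
- mill: loose pepper mill of turned wood, round, 105 mm tall, about 0.16 kg: foot 44 in diameter, thin waist, and a straight head 36 in diameter from 58 to 97 above the underside (grip it there, at about 80). Origin at the centre of the underside, z up
- shaker: loose plain steel shaker, a cylinder 40 mm in diameter, straight up to 78 above the underside, with a domed, pierced top; 95 tall, about 0.15 kg (grip at about 62). Origin at the centre of the underside, z up
- jar: loose glass spice jar with a dark steel lid, 82 mm tall, about 0.18 kg: glass 42 in diameter up to 60, lid 46 in diameter from 60 to 82 (grip the lid, at about 70). Origin at the centre of the underside, z up
- tin: loose square aluminium tin, 40 x 40 x 85 mm tall, about 0.14 kg (grip flat sides at about 63). Origin at the centre of the underside, x and y square to its sides, z up
- pad_mill: fixed cork coaster on the rack, 4 mm thick, round, 62 mm in diameter, on which the mill stands at the start; it marks the mill's place in the row. Origin at the centre of its underside
- pad_shaker: fixed cork coaster on the rack, 4 mm thick, square, 58 x 58 mm, on which the shaker stands at the start; it marks the shaker's place in the row. Origin at the centre of its underside
- pad_jar: fixed cork coaster on the rack, 4 mm thick, an eight-pointed star about 60 mm across, on which the jar stands at the start; it marks the jar's place in the row. Origin at the centre of its underside
- pad_tin: fixed cork coaster on the rack, 4 mm thick, oblong, 66 x 50 mm, long side across the rack, on which the tin stands at the start; it marks the tin's place in the row. Origin at the centre of its underside
- rack: fixed dark wooden rack, 80 (x) x 290 (y) mm, left or right of the caddy; origin at the centre of its underside, y along the row to the robot's left (yaw within 0.3 rad). Plank 14 thick, low rails and ends reach 22. Four coasters on it at x = 0, y = +-34.5 and +-103.5, a seasoning within 5 of the centre of each, in any order, undersides 18 above the table
- caddy: fixed pale wooden caddy, 80 (x) x 282 (y) mm, 26 high, open above; origin at the centre of its underside, y along the row to the robot's left (yaw within 0.3 rad). Walls and three partitions 6 thick make four empty compartments, each 68 (x) x 63 (y) inside, centred at x = 0, y = +-34.5 and +-103.5, their floor 8 above the table
Not all that is in view belongs to the job. What is shaped like the mill but purple is not meant. What is shaped like the tin but blue is not meant.

How it is judged:
By the outcome, as a careful person would: the job done as asked, in the order asked, and still so for the second after the job is handed in, with the robot touching nothing.
It also fails if it takes over 109 s, if anything falls off the work surface, if the arm or the gripper's body presses on something with over 40 N, if the wrist force passes 120 N, or if a joint passes its speed limit or range.

## Working session

There is one attempt and no reset: what is moved stays moved. The work goes in short steps, Python scripts to look and compute and a shell command to move; the robot and the scene stay as the last step left them, time stands still between calls to the robot, and variables do not carry over. Pictures are saved under pics/ and viewed, at most 14 in all, crops included, and the job is handed in when it is done.

```bash
mkdir -p pics; cat > h.py <<'E'
from workcell import *
import numpy as np, cv2
from scipy.spatial.transform import Rotation as R
def RR(q): return R.from_quat([q[1],q[2],q[3],q[0]])
def cloud(name):
    im,d=camera(name); c=calibration(name)
    f=210/np.tan(np.radians(c["vertical_fov"])/2)
    v,u=np.mgrid[0:420,0:560]
    p=np.stack([(u-c["cx"])/f*d,(v-c["cy"])/f*d,d],-1)
    w=p@RR(c["orientation"]).as_matrix().T+np.array(c["position"])
    w[d==0]=np.nan
    return im,w
E
python3 - <<'E'
from h import *
for n in ("top","side"):
    im,w=cloud(n); np.savez(n,im=im,w=w); cv2.imwrite(f"pics/{n}0.png",cv2.resize(im[:,:,::-1],(800,600)))
    print(calibration(n))
print(read_state())
E
```

```text
{'vertical_fov': 50.40661913563547, 'cx': 282.855630748578, 'cy': 208.22735803059444, 'position': array([0.49903542, 0.01755204, 0.85510354]), 'orientation': array([ 0.03479898, -0.70201286,  0.7102363 , -0.03913279])}
{'vertical_fov': 57.399835643771034, 'cx': 286.9323940665603, 'cy': 217.93407743812128, 'position': array([ 0.37197297, -0.39538993,  0.58633113]), 'orientation': array([-0.32951131,  0.90506924, -0.25435   ,  0.08705193])}
{'time_s': 0.1, 'joints': array([ 1.22340088e+00,  4.80759384e-01,  1.59679701e+00,  2.39389519e-05,
        1.06512237e+00, -4.65956422e-02]), 'joint_vel': array([ 0.00048212, -0.00139587, -0.00183343,  0.00205756, -0.00072421,
        0.00113069]), 'joint_torque': array([ 4.67954178e-04, -9.52263522e+01, -4.31038284e+01,  1.07459419e-05,
        5.27741213e-03,  4.43571400e-05]), 'tcp_pos': array([0.19242905, 0.62047767, 0.23074806]), 'eef_rot': array([-1.16554230e-04,  1.49839249e-01,  9.88710223e-01, -5.30500618e-04]), 'force': array([-0.16222951,  0.16065406,  0.08058176]), 'torque': array([-0.00504906,  0.02549586, -0.0228199 ]), 'grasp_force': 0.0, 'opening': 0.0855841791839581}
```

View pics/top0.png

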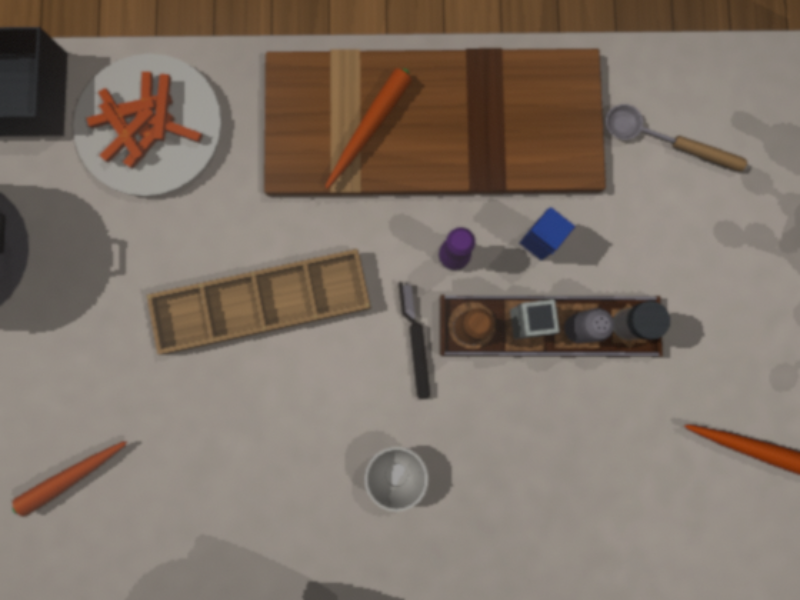

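View pics/side0.png

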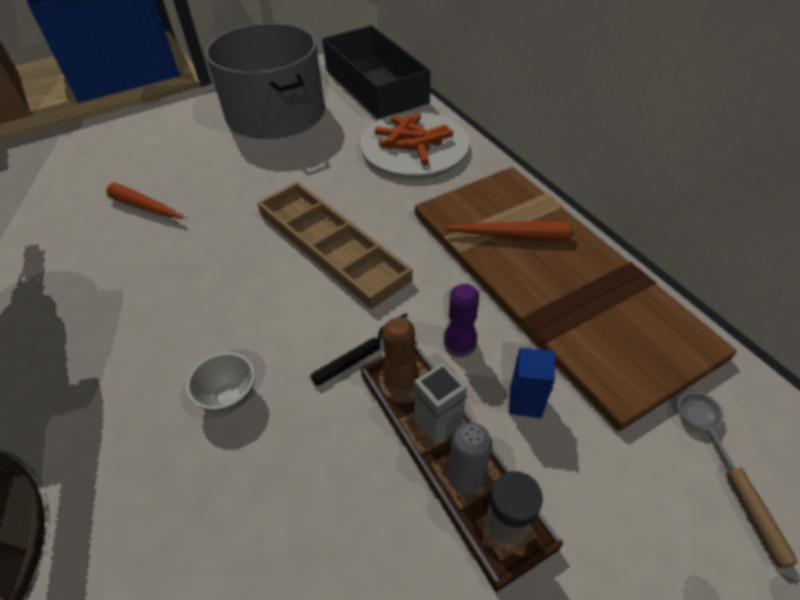

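The top view (800x600) shows the rack at (440–662, 295–357), holding from left to right the mill (477,322), tin (540,317), shaker (595,323) and jar (648,320). The caddy is at (150–370, 250–353). The purple mill at (457,248) and blue tin at (547,233) are decoys behind the rack. The side view confirms this.

```bash
cat > m.py <<'E'
from h import *
T=np.load("top.npz"); im,w=T["im"],T["w"]; S=np.load("side.npz"); ws=S["w"]
def rect(p):
    (c,s,a)=cv2.minAreaRect((p*1000).astype(np.float32)); 
    if s[0]>s[1]: a-=90
    return np.round(c,1),np.round(s,1),round(a,1)
box=lambda W,u0,u1,v0,v1: W[v0:v1,u0:u1].reshape(-1,3)
f=.7
P=box(w,100,265,170,252); P=P[P[:,2]>.015]; print("caddy top rect",rect(P[:,:2]),"zmed",np.nanpercentile(P[:,2],[50,90]))
P=box(w,303,472,203,254); Q=P[(P[:,2]>.009)&(P[:,2]<.03)]; print("rack",rect(Q[:,:2]),np.percentile(Q[:,2],[50,95]))
t=box(w,450,560,390,420); print("table z",np.nanmedian(t[:,2]))
for n,(u,v),z0,z1 in (("mill",(477,322),.105,.13),("tin",(540,317),.095,.11),("shaker",(595,323),.098,.12),("jar",(648,320),.09,.11)):
  for cam,W in (("top",w),("side",ws)):
    if cam=="top": c=W[int(v*f),int(u*f)]; c0=c; print(n,c)
    A=W.reshape(-1,3); A=A[(np.hypot(*(A[:,:2]-c0[:2]).T)<.035)&(A[:,2]>z0)&(A[:,2]<z1)]
    if len(A)>5: print("  ",cam,len(A),rect(A[:,:2]),cv2.minEnclosingCircle((A[:,:2]*1000).astype(np.float32)),np.median(A[:,2]),A[:,2].max())
# side view fits of cylinders bodies
A=ws.reshape(-1,3)
for nm,u,v in (("decoymill",457,240),("decoytin",547,225)): print(nm,w[int(v*f),int(u*f)])
A=ws.reshape(-1,3);B=A[(A[:,0]>.3)&(A[:,0]<.75)&(A[:,1]>.05)&(A[:,1]<.36)&(A[:,2]>.017)&(A[:,2]<.035)]; print("side caddy",len(B),rect(B[:,:2]))
E
python3 m.py
```

```text
caddy top rect (array([584.2, 204. ]), array([ 80.9, 282.7]), 11.9) zmed [0.02613457 0.02828735]
rack (array([ 547.9, -179. ]), array([289.1,  80.1]), -0.9) [0.01761892 0.02384396]
table z 0.0009745291983117577
mill [ 0.54714918 -0.06941941  0.12383738]
   top 369 (array([545.7, -72.5]), array([34., 35.]), 43.9) ((545.681396484375, -72.60261535644531), 17.91941261291504) 0.12206731808595761 0.12621041135944544
   side 417 (array([545.3, -74.5]), array([30.3, 34.5]), 75.1) ((546.1375122070312, -72.52239990234375), 17.97165298461914) 0.12070966055776211 0.12725823532120417
tin [ 0.55421503 -0.14763103  0.10572084]
   top 574 (array([ 552.2, -147.1]), array([39.9, 40.5]), 5.8) ((552.1224365234375, -147.0908966064453), 27.297292709350586) 0.1040000124681465 0.10809489811824324
   side 711 (array([ 552.2, -146.8]), array([39.6, 40.9]), 5.9) ((552.7294921875, -147.3787078857422), 26.740415573120117) 0.10421994407474999 0.10677221385057745
shaker [ 0.54450828 -0.20879349  0.11432869]
   top 402 (array([ 543.2, -215.1]), array([37.1, 35.8]), -47.4) ((543.1983032226562, -215.75057983398438), 19.599008560180664) 0.11009713557275663 0.11662830051073592
   side 599 (array([ 542.4, -216.6]), array([35.6, 37.1]), 80.7) ((542.9794311523438, -215.96237182617188), 19.365354537963867) 0.10987528353165271 0.11596468456963815
jar [ 0.54813436 -0.27672525  0.09885048]
   top 610 (array([ 548.1, -279.6]), array([45.3, 44.3]), -0.8) ((547.9230346679688, -279.8117980957031), 23.025718688964844) 0.10068132898217702 0.10463333768741634
   side 1059 (array([ 548.3, -279.8]), array([45. , 45.3]), 67.8) ((548.4297485351562, -279.83502197265625), 23.050559997558594) 0.10092482355151355 0.10375864951413954
decoymill [ 0.64571889 -0.04987243  0.10699462]
decoytin [ 0.66857361 -0.16322036  0.08450464]
side caddy 2418 (array([541.5, 204.3]), array([308.6, 416.5]), 90.0)
```

```bash
cat > g.py <<'E'
import sys
from h import *
# x y z(mm) yaw(deg) -> units from the present pose; several targets allowed
s=read_state(); r=RR(s["eef_rot"]); p=np.array(s["tcp_pos"])*1000
Y=r.as_matrix()[:,1]; print(round(s["time_s"],2),"tcp",p.round(1),"yaw",round(np.degrees(np.arctan2(Y[1],Y[0])),1),"tilt",np.degrees(r.apply([0,0,1])[:2]).round(2),"open",round(s["opening"]*1000,1),"F",np.round(s["force"],1),"grip",round(s["grasp_force"],1))
for a in sys.argv[1:]:
    x,y,z,t=map(float,a.split(",")); t=np.radians(t)
    yv=np.array([np.cos(t),np.sin(t),0]); zv=np.array([0,0,-1.]); M=np.stack([np.cross(yv,zv),yv,zv],1)
    print(a,"turn",((r.inv()*R.from_matrix(M)).as_rotvec()/2).round(4),"trans",(r.inv().apply(np.array([x,y,z])-p)/300).round(4))
E
python3 g.py 400,350,220,40 546,-72.5,170,0
```

```text
0.1 tcp [192.4 620.5 230.7] yaw 72.8 tilt [-0.02 -0.06] open 85.6 F [-0.2  0.2  0.1] grip 0.0
400,350,220,40 turn [-5.000e-04  1.000e-04  2.859e-01] trans [-0.928  -0.6561  0.0365]
546,-72.5,170,0 turn [-5.00e-04  3.00e-04  6.35e-01] trans [-1.8101 -1.8568  0.2044]
```

```bash
python3 -m crank '[{"turn":[0,0,0.05],"translation":[-0.15,-0.11,0],"hand":1},{"turn":[0,0,0.1],"translation":[-0.3,-0.22,0],"hand":1},{"turn":[0,0,0.15],"translation":[-0.46,-0.33,0],"hand":1},{"turn":[0,0,0.2],"translation":[-0.62,-0.44,0],"hand":1},{"turn":[0,0,0.25],"translation":[-0.78,-0.55,0.02],"hand":1},{"turn":[0,0,0.286],"translation":[-0.928,-0.656,0.036],"hand":1},{"turn":[0,0,0.286],"translation":[-0.928,-0.656,0.036],"hand":1},{"turn":[0,0,0.286],"translation":[-0.928,-0.656,0.036],"hand":1}]' 40; python3 g.py 480,120,220,15 546,-72.5,190,0
```

```text
time_s: 1.1
tcp_pos: [0.4001, 0.3503, 0.2204]
eef_rot: [-0.0, 0.423, 0.906, -0.0]
force: [0.1, 0.3, -0.4]
opening: 0.086
grasp_force: 0.0
1.1 tcp [400.1 350.3 220.4] yaw 40.0 tilt [-0.02 -0.  ] open 86.0 F [ 0.1  0.3 -0.4] grip 0.0
480,120,220,15 turn [-2.000e-04 -1.000e-04  2.178e-01] trans [-0.7594 -0.2889  0.0012]
546,-72.5,190,0 turn [-2.000e-04 -0.000e+00  3.487e-01] trans [-1.3925 -0.5324  0.1012]
```

```bash
python3 -m crank '[{"turn":[0,0,0.09],"translation":[-0.2,-0.08,0],"hand":1},{"turn":[0,0,0.18],"translation":[-0.4,-0.16,0],"hand":1},{"turn":[0,0,0.26],"translation":[-0.6,-0.23,0],"hand":1},{"turn":[0,0,0.349],"translation":[-0.8,-0.31,0],"hand":1},{"turn":[0,0,0.349],"translation":[-1,-0.38,0],"hand":1},{"turn":[0,0,0.349],"translation":[-1,-0.38,0],"hand":1},{"turn":[0,0,0.349],"translation":[-1,-0.38,0],"hand":1}]'; python3 g.py  546,-72.5,180,0  546,-72.5,75,0
```

```text
time_s: 1.98
tcp_pos: [0.5056, 0.0479, 0.2204]
eef_rot: [-0.0, 0.707, 0.707, -0.0]
force: [-0.5, 0.5, -0.2]
opening: 0.0857
grasp_force: 0.0
1.98 tcp [505.6  47.9 220.4] yaw 0.0 tilt [-0.02  0.01] open 85.7 F [-0.5  0.5 -0.2] grip 0.0
546,-72.5,180,0 turn [-0.0002 -0.0001  0.0001] trans [-0.4014  0.1347  0.1345]
546,-72.5,75,0 turn [-0.0002 -0.0001  0.0001] trans [-0.4014  0.1348  0.4845]
```

```bash
python3 -m crank '[{"turn":[0,0,0],"translation":[-0.2,0.07,0],"hand":1},{"turn":[0,0,0],"translation":[-0.4014,0.1347,0],"hand":1},{"turn":[0,0,0],"translation":[-0.4014,0.1347,0],"hand":1},{"turn":[0,0,0],"translation":[-0.4014,0.1347,0.15],"hand":1},{"turn":[0,0,0],"translation":[-0.4014,0.1347,0.3],"hand":1},{"turn":[0,0,0],"translation":[-0.4014,0.1347,0.4],"hand":1},{"turn":[0,0,0],"translation":[-0.4014,0.1347,0.4845],"hand":1},{"turn":[0,0,0],"translation":[-0.4014,0.1347,0.4845],"hand":1}]'
python3 -m crank '[{"turn":[0,0,0],"translation":[0,0,0],"hand":0.6},{"turn":[0,0,0],"translation":[0,0,0],"hand":0.5},{"turn":[0,0,0],"translation":[0,0,0],"hand":0.4},{"turn":[0,0,0],"translation":[0,0,0],"hand":0.3},{"turn":[0,0,0],"translation":[0,0,0],"hand":0.2},{"turn":[0,0,0],"translation":[0,0,0],"hand":0.2}]' 40;python3 g.py
python3 - <<'E'
from h import *
im,w=cloud("side"); cv2.imwrite("pics/s1.png",cv2.resize(im[170:420,200:480,::-1],(784,700))[:600])
E
```

```text
time_s: 2.98
tcp_pos: [0.5446, -0.0706, 0.0738]
eef_rot: [-0.002, 0.706, 0.708, -0.001]
force: [-0.7, 0.3, 0.9]
opening: 0.0855
grasp_force: 0.0
time_s: 3.72
tcp_pos: [0.5467, -0.0732, 0.0762]
eef_rot: [0.001, 0.707, 0.707, 0.001]
force: [-1.0, 2.9, 11.0]
opening: 0.0348
grasp_force: 38.9
3.73 tcp [546.7 -73.2  76.2] yaw -0.0 tilt [ 0.09 -0.01] open 34.8 F [-1.   2.9 11. ] grip 38.9
```

View pics/s1.png

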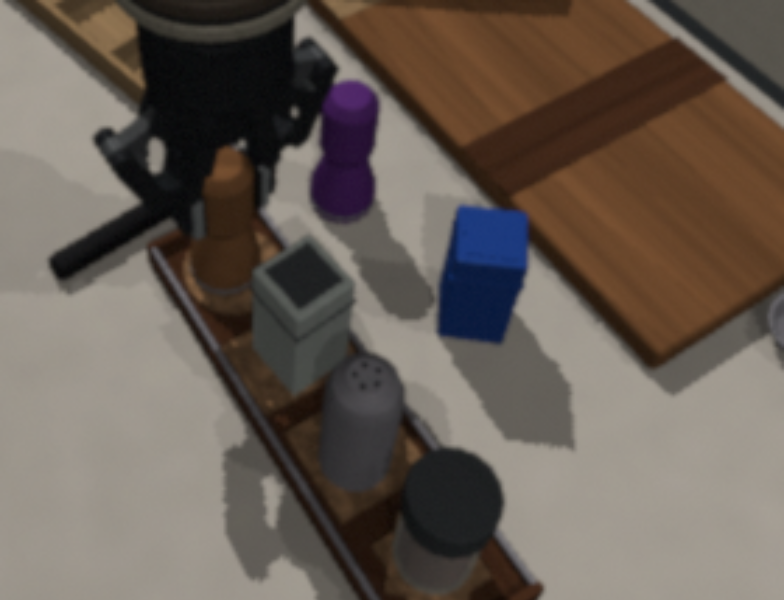

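The mill is gripped: in the crop it stands between the fingers at (230,190), upright.

```bash
python3 -m crank '[{"turn":[0,0,0],"translation":[0,0,-0.05],"hand":0.2},{"turn":[0,0,0],"translation":[0,0,-0.15],"hand":0.2},{"turn":[0,0,0],"translation":[0,0,-0.28],"hand":0.2},{"turn":[0,0,0],"translation":[0,0,-0.37],"hand":0.2},{"turn":[0,0,0],"translation":[0,0,-0.37],"hand":0.2},{"turn":[0,0,0],"translation":[0,0,-0.37],"hand":0.2}]' ; python3 g.py 605.5,102.7,180,11.9 605.5,102.7,76,11.9
```

```text
time_s: 4.53
tcp_pos: [0.5456, -0.0732, 0.186]
eef_rot: [-0.0, 0.707, 0.707, -0.0]
force: [-0.5, -0.3, -2.2]
opening: 0.0349
grasp_force: 40.4
4.53 tcp [545.6 -73.2 186. ] yaw -0.0 tilt [-0.02 -0.  ] open 34.9 F [-0.5 -0.3 -2.2] grip 40.4
605.5,102.7,180,11.9 turn [-0.0002 -0.     -0.1039] trans [0.5862 0.1996 0.0199]
605.5,102.7,76,11.9 turn [-0.0002 -0.     -0.1039] trans [0.5862 0.1997 0.3665]
```

```bash
python3 -m crank '[{"turn":[0,0,-0.02],"translation":[0.1,0.03,0],"hand":0.2},{"turn":[0,0,-0.05],"translation":[0.25,0.09,0],"hand":0.2},{"turn":[0,0,-0.08],"translation":[0.42,0.15,0],"hand":0.2},{"turn":[0,0,-0.104],"translation":[0.54,0.19,0],"hand":0.2},{"turn":[0,0,-0.104],"translation":[0.586,0.2,0.05],"hand":0.2},{"turn":[0,0,-0.104],"translation":[0.586,0.2,0.18],"hand":0.2},{"turn":[0,0,-0.104],"translation":[0.586,0.2,0.3],"hand":0.2},{"turn":[0,0,-0.104],"translation":[0.586,0.2,0.35],"hand":0.2}]' ; python3 g.py 605.5,102.7,66,11.9
```

```text
time_s: 5.52
tcp_pos: [0.6038, 0.1019, 0.078]
eef_rot: [-0.002, 0.63, 0.776, -0.002]
force: [0.2, 0.6, -1.7]
opening: 0.0349
grasp_force: 40.4
5.53 tcp [603.8 101.9  78. ] yaw 11.9 tilt [-0.28 -0.04] open 34.9 F [ 0.2  0.6 -1.7] grip 40.4
605.5,102.7,66,11.9 turn [-0.0025 -0.0002 -0.0003] trans [0.0015 0.0064 0.04  ]
```

```bash
python3 -m crank '[{"turn":[0,0,0],"translation":[0,0,0],"hand":0.2},{"turn":[0,0,0],"translation":[0,0,0.015],"hand":0.2},{"turn":[0,0,0],"translation":[0,0,0.028],"hand":0.2},{"turn":[0,0,0],"translation":[0,0,0.038],"hand":0.2},{"turn":[0,0,0],"translation":[0,0,0.044],"hand":0.2},{"turn":[0,0,0],"translation":[0,0,0.044],"hand":0.2},{"turn":[0,0,0],"translation":[0,0,0.044],"hand":0.2}]' ; python3 g.py
```

```text
time_s: 6.4
tcp_pos: [0.6061, 0.1027, 0.068]
eef_rot: [0.0, 0.63, 0.777, 0.0]
force: [-0.6, -0.1, -1.2]
opening: 0.0356
grasp_force: 40.4
6.4 tcp [606.1 102.7  68. ] yaw 11.9 tilt [ 0.01 -0.  ] open 35.6 F [-0.6 -0.1 -1.2] grip 40.4
```

```bash
for i in 1; do python3 -m crank '[{"turn":[0,0,0],"translation":[0,0,0.003],"hand":0.2},{"turn":[0,0,0],"translation":[0,0,0.005],"hand":0.2},{"turn":[0,0,0],"translation":[0,0,0.005],"hand":0.2}]'; python3 -m crank '[{"turn":[0,0,0],"translation":[0,0,0.002],"hand":0.2},{"turn":[0,0,0],"translation":[0,0,0.003],"hand":0.2},{"turn":[0,0,0],"translation":[0,0,0.003],"hand":0.2}]'; done | egrep 'tcp|^force'
```

```text
tcp_pos: [0.606, 0.1026, 0.0664]
force: [-0.4, 0.1, -1.3]
tcp_pos: [0.6061, 0.1027, 0.0663]
force: [-3.1, -0.2, 10.2]
```

```bash
python3 -m crank '[{"turn":[0,0,0],"translation":[0,0,0],"hand":0.55},{"turn":[0,0,0],"translation":[0,0,0],"hand":0.7},{"turn":[0,0,0],"translation":[0,0,0],"hand":1},{"turn":[0,0,0],"translation":[0,0,0],"hand":1},{"turn":[0,0,0],"translation":[0,0,-0.15],"hand":1},{"turn":[0,0,0],"translation":[0,0,-0.33],"hand":1},{"turn":[0,0,0],"translation":[0,0,-0.42],"hand":1},{"turn":[0,0,0],"translation":[0,0,-0.42],"hand":1}]' ; python3 g.py 552.2,-147.1,190,5.8 552.2,-147.1,58,5.8
```

```text
time_s: 8.15
tcp_pos: [0.6074, 0.1028, 0.1939]
eef_rot: [0.001, 0.63, 0.777, 0.001]
force: [-0.1, 0.4, -0.1]
opening: 0.0847
grasp_force: 0.0
8.15 tcp [607.4 102.8 193.9] yaw 11.9 tilt [0.23 0.03] open 84.7 F [-0.1  0.4 -0.1] grip 0.0
552.2,-147.1,190,5.8 turn [0.0021 0.0001 0.0534] trans [-0.777  -0.3519  0.0118]
552.2,-147.1,58,5.8 turn [0.0021 0.0001 0.0534] trans [-0.7769 -0.3537  0.4518]
```

```bash
python3 -m crank '[{"turn":[0,0,0.01],"translation":[-0.15,-0.07,0],"hand":1},{"turn":[0,0,0.03],"translation":[-0.35,-0.16,0],"hand":1},{"turn":[0,0,0.05],"translation":[-0.55,-0.25,0],"hand":1},{"turn":[0,0,0.0534],"translation":[-0.7,-0.32,0],"hand":1},{"turn":[0,0,0.0534],"translation":[-0.777,-0.348,0],"hand":1},{"turn":[0,0,0.0534],"translation":[-0.777,-0.348,0],"hand":1},{"turn":[0,0,0.0534],"translation":[-0.777,-0.348,0],"hand":1}]' ; python3 g.py 552.2,-147.1,58,5.8
python3 - <<'E'
from h import *
im,w=cloud("side"); cv2.imwrite("pics/s2.png",cv2.resize(im[100:380,150:480,::-1],(700,594)))
E
```

```text
time_s: 9.02
tcp_pos: [0.5517, -0.1464, 0.1908]
eef_rot: [-0.001, 0.671, 0.742, -0.0]
force: [-0.3, 0.0, 0.4]
opening: 0.0855
grasp_force: 0.0
9.03 tcp [ 551.7 -146.4  190.8] yaw 5.8 tilt [-0.07  0.03] open 85.5 F [-0.3  0.   0.4] grip 0.0
552.2,-147.1,58,5.8 turn [-0.0005 -0.0004 -0.0001] trans [-0.0028  0.002   0.4426]
```

View pics/s2.png

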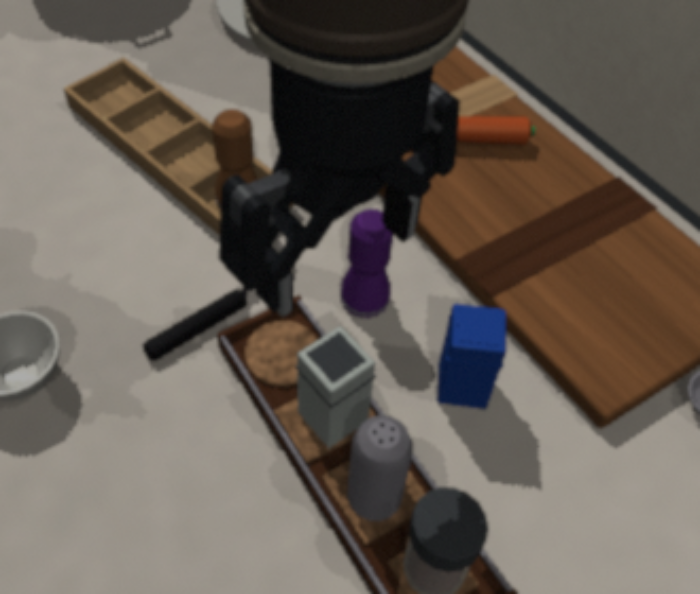

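The mill stands upright in the rightmost compartment at (232,150), and its round pad on the rack is empty. Next is the tin.

```bash
python3 -m crank '[{"turn":[0,0,0],"translation":[-0.002,0.002,0.13],"hand":1},{"turn":[0,0,0],"translation":[-0.002,0.002,0.28],"hand":1},{"turn":[0,0,0],"translation":[-0.002,0.002,0.39],"hand":1},{"turn":[0,0,0],"translation":[-0.002,0.002,0.443],"hand":1},{"turn":[0,0,0],"translation":[-0.002,0.002,0.443],"hand":1},{"turn":[0,0,0],"translation":[-0.002,0.002,0.443],"hand":1}]'
python3 -m crank '[{"turn":[0,0,0],"translation":[0,0,0],"hand":0.6},{"turn":[0,0,0],"translation":[0,0,0],"hand":0.5},{"turn":[0,0,0],"translation":[0,0,0],"hand":0.4},{"turn":[0,0,0],"translation":[0,0,0],"hand":0.3},{"turn":[0,0,0],"translation":[0,0,0],"hand":0.3},{"turn":[0,0,0],"translation":[0,0,0],"hand":0.3}]' 40;python3 g.py
python3 -m crank '[{"turn":[0,0,0],"translation":[0,0,-0.05],"hand":0.2},{"turn":[0,0,0],"translation":[0,0,-0.15],"hand":0.2},{"turn":[0,0,0],"translation":[0,0,-0.28],"hand":0.2},{"turn":[0,0,0],"translation":[0,0,-0.42],"hand":0.2},{"turn":[0,0,0],"translation":[0,0,-0.42],"hand":0.2},{"turn":[0,0,0],"translation":[0,0,-0.42],"hand":0.2}]' ; python3 g.py 591.3,170.2,180,11.9 591.3,170.2,59,11.9
```

```text
time_s: 9.82
tcp_pos: [0.5535, -0.1475, 0.0598]
eef_rot: [0.001, 0.67, 0.742, 0.0]
force: [0.5, 0.0, -0.1]
opening: 0.0854
grasp_force: 0.0
time_s: 10.58
tcp_pos: [0.5529, -0.1477, 0.0593]
eef_rot: [0.0, 0.67, 0.742, 0.0]
force: [-1.2, -0.0, 8.0]
opening: 0.0396
grasp_force: 39.7
10.57 tcp [ 552.9 -147.7   59.3] yaw 5.8 tilt [ 0.04 -0.01] open 39.6 F [-1.2 -0.   8. ] grip 39.7
time_s: 11.32
tcp_pos: [0.5524, -0.1475, 0.1849]
eef_rot: [0.0, 0.67, 0.742, 0.0]
force: [-0.9, 0.9, -1.8]
opening: 0.0395
grasp_force: 40.9
11.32 tcp [ 552.4 -147.5  184.9] yaw 5.8 tilt [ 0.01 -0.  ] open 39.5 F [-0.9  0.9 -1.8] grip 40.9
591.3,170.2,180,11.9 turn [ 0.0001  0.0001 -0.0532] trans [1.0404 0.236  0.0162]
591.3,170.2,59,11.9 turn [ 0.0001  0.0001 -0.0532] trans [1.0404 0.2359 0.4196]
```

```bash
python3 -m crank '[{"turn":[0,0,-0.01],"translation":[0.1,0.03,0],"hand":0.2},{"turn":[0,0,-0.03],"translation":[0.25,0.06,0],"hand":0.2},{"turn":[0,0,-0.05],"translation":[0.43,0.1,0],"hand":0.2},{"turn":[0,0,-0.053],"translation":[0.61,0.14,0],"hand":0.2},{"turn":[0,0,-0.053],"translation":[0.78,0.19,0],"hand":0.2},{"turn":[0,0,-0.053],"translation":[0.92,0.22,0],"hand":0.2},{"turn":[0,0,-0.053],"translation":[1,0.236,0],"hand":0.2},{"turn":[0,0,-0.053],"translation":[1,0.236,0],"hand":0.2}]' ; python3 g.py 591.3,170.2,59,11.9
```

```text
time_s: 12.32
tcp_pos: [0.592, 0.1596, 0.1832]
eef_rot: [-0.001, 0.629, 0.777, -0.001]
force: [-0.1, -0.6, -1.4]
opening: 0.0397
grasp_force: 40.8
12.32 tcp [592.  159.6 183.2] yaw 12.0 tilt [-0.13 -0.02] open 39.7 F [-0.1 -0.6 -1.4] grip 40.8
591.3,170.2,59,11.9 turn [-0.0011 -0.0001  0.0009] trans [0.035  0.0061 0.4141]
```

```bash
python3 -m crank '[{"turn":[0,0,0],"translation":[0.036,0.004,0],"hand":0.2},{"turn":[0,0,0],"translation":[0.036,0.004,0.1],"hand":0.2},{"turn":[0,0,0],"translation":[0.036,0.004,0.25],"hand":0.2},{"turn":[0,0,0],"translation":[0.036,0.004,0.36],"hand":0.2},{"turn":[0,0,0],"translation":[0.036,0.004,0.42],"hand":0.2},{"turn":[0,0,0],"translation":[0.036,0.004,0.435],"hand":0.2},{"turn":[0,0,0],"translation":[0.036,0.004,0.44],"hand":0.2},{"turn":[0,0,0],"translation":[0.036,0.004,0.44],"hand":0.2}]' ; python3 -m crank '[{"turn":[0,0,0],"translation":[0,0,0.002],"hand":0.2},{"turn":[0,0,0],"translation":[0,0,0.002],"hand":0.2},{"turn":[0,0,0],"translation":[0,0,0.002],"hand":0.2}]'; python3 g.py 591.3,170.2,49.3,11.9
```

```text
time_s: 13.32
tcp_pos: [0.5925, 0.169, 0.0537]
eef_rot: [0.0, 0.63, 0.776, 0.001]
force: [0.9, 0.5, -1.7]
opening: 0.0396
grasp_force: 40.8
time_s: 13.7
tcp_pos: [0.5918, 0.1689, 0.0522]
eef_rot: [0.0, 0.63, 0.776, 0.0]
force: [-0.6, -0.1, -1.7]
opening: 0.0396
grasp_force: 40.8
13.7 tcp [591.8 168.9  52.2] yaw 11.9 tilt [0.01 0.  ] open 39.6 F [-0.6 -0.1 -1.7] grip 40.8
591.3,170.2,49.3,11.9 turn [ 0.0001  0.     -0.0002] trans [ 0.0045 -0.0008  0.0098]
```

```bash
(python3 -m crank '[{"turn":[0,0,0],"translation":[0.004,0,0.004],"hand":0.2},{"turn":[0,0,0],"translation":[0.004,0,0.007],"hand":0.2},{"turn":[0,0,0],"translation":[0.004,0,0.007],"hand":0.2}]'; python3 -m crank '[{"turn":[0,0,0],"translation":[0,0,0.002],"hand":0.2},{"turn":[0,0,0],"translation":[0,0,0.003],"hand":0.2},{"turn":[0,0,0],"translation":[0,0,0.003],"hand":0.2}]') | egrep 'tcp|^force'
```

```text
tcp_pos: [0.5914, 0.1701, 0.0498]
force: [-0.1, 0.2, -0.9]
tcp_pos: [0.5915, 0.1701, 0.0493]
force: [-2.2, -0.8, 5.4]
```

Contact. I'll release and go to the shaker, using closing yaw 0.

```bash
python3 -m crank '[{"turn":[0,0,0],"translation":[0,0,0],"hand":0.55},{"turn":[0,0,0],"translation":[0,0,0],"hand":0.7},{"turn":[0,0,0],"translation":[0,0,0],"hand":1},{"turn":[0,0,0],"translation":[0,0,0],"hand":1},{"turn":[0,0,0],"translation":[0,0,-0.15],"hand":1},{"turn":[0,0,0],"translation":[0,0,-0.33],"hand":1},{"turn":[0,0,0],"translation":[0,0,-0.47],"hand":1},{"turn":[0,0,0],"translation":[0,0,-0.47],"hand":1}]' 
python3 -m crank '[{"turn":[0,0,0],"translation":[-0.15,-0.03,0],"hand":1},{"turn":[0,0,0.03],"translation":[-0.35,-0.08,0],"hand":1},{"turn":[0,0,0.06],"translation":[-0.55,-0.13,0],"hand":1},{"turn":[0,0,0.09],"translation":[-0.75,-0.18,0],"hand":1},{"turn":[0,0,0.104],"translation":[-0.9,-0.22,0],"hand":1},{"turn":[0,0,0.104],"translation":[-1,-0.24,0],"hand":1},{"turn":[0,0,0.104],"translation":[-1,-0.24,0],"hand":1},{"turn":[0,0,0.104],"translation":[-1,-0.24,0],"hand":1}]';  python3 g.py 543,-215.7,57,0
python3 - <<'E'
from h import *
im,w=cloud("side"); cv2.imwrite("pics/s3.png",cv2.resize(im[100:380,150:480,::-1],(700,594)))
E
```

```text
time_s: 15.45
tcp_pos: [0.5934, 0.1706, 0.1936]
eef_rot: [0.002, 0.63, 0.776, 0.002]
force: [0.5, 0.7, -0.3]
opening: 0.0853
grasp_force: 0.0
time_s: 16.45
tcp_pos: [0.5823, -0.1378, 0.1893]
eef_rot: [-0.001, 0.707, 0.707, -0.0]
force: [-0.7, -0.4, 0.1]
opening: 0.0854
grasp_force: 0.0
16.45 tcp [ 582.3 -137.8  189.3] yaw -0.1 tilt [-0.07  0.03] open 85.4 F [-0.7 -0.4  0.1] grip 0.0
543,-215.7,57,0 turn [-0.0006 -0.0003 -0.0005] trans [-0.2601 -0.1301  0.4409]
```

View pics/s3.png

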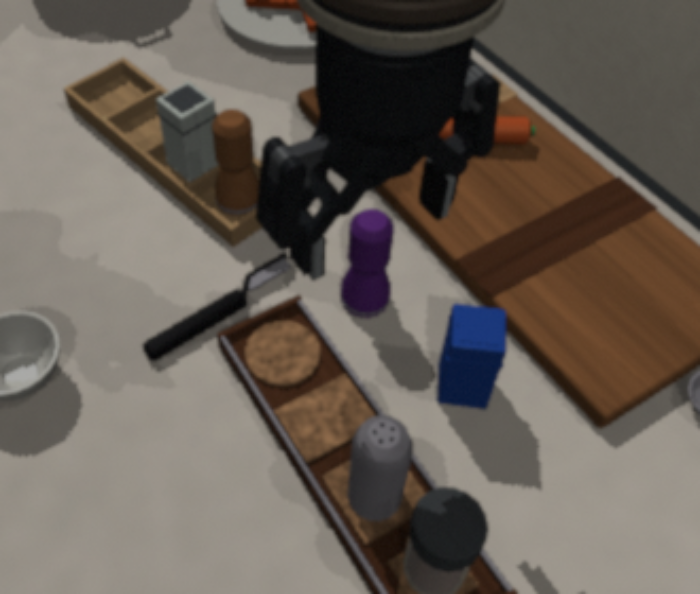

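The tin (187,135) stands upright next to the mill (233,160). The shaker and jar are undisturbed.

```bash
python3 -m crank '[{"turn":[0,0,0],"translation":[-0.13,-0.07,0],"hand":1},{"turn":[0,0,0],"translation":[-0.26,-0.13,0],"hand":1},{"turn":[0,0,0],"translation":[-0.26,-0.13,0],"hand":1},{"turn":[0,0,0],"translation":[-0.26,-0.13,0.13],"hand":1},{"turn":[0,0,0],"translation":[-0.26,-0.13,0.28],"hand":1},{"turn":[0,0,0],"translation":[-0.26,-0.13,0.39],"hand":1},{"turn":[0,0,0],"translation":[-0.26,-0.13,0.441],"hand":1},{"turn":[0,0,0],"translation":[-0.26,-0.13,0.441],"hand":1}]'
python3 -m crank '[{"turn":[0,0,0],"translation":[0,0,0],"hand":0.6},{"turn":[0,0,0],"translation":[0,0,0],"hand":0.5},{"turn":[0,0,0],"translation":[0,0,0],"hand":0.4},{"turn":[0,0,0],"translation":[0,0,0],"hand":0.3},{"turn":[0,0,0],"translation":[0,0,0],"hand":0.3},{"turn":[0,0,0],"translation":[0,0,0],"hand":0.3}]' 40;python3 g.py
python3 -m crank '[{"turn":[0,0,0],"translation":[0,0,-0.05],"hand":0.2},{"turn":[0,0,0],"translation":[0,0,-0.15],"hand":0.2},{"turn":[0,0,0],"translation":[0,0,-0.3],"hand":0.2},{"turn":[0,0,0],"translation":[0,0,-0.45],"hand":0.2},{"turn":[0,0,0],"translation":[0,0,-0.45],"hand":0.2},{"turn":[0,0,0],"translation":[0,0,-0.45],"hand":0.2}]' ; python3 g.py 577.1,237.8,180,11.9
```

```text
time_s: 17.5
tcp_pos: [0.5437, -0.2153, 0.0573]
eef_rot: [-0.001, 0.707, 0.707, -0.0]
force: [-0.6, 0.2, 0.3]
opening: 0.0856
grasp_force: 0.0
time_s: 18.25
tcp_pos: [0.5444, -0.2166, 0.0589]
eef_rot: [0.001, 0.707, 0.707, 0.0]
force: [-0.8, 1.9, 10.1]
opening: 0.0393
grasp_force: 39.2
18.25 tcp [ 544.4 -216.6   58.9] yaw -0.1 tilt [ 0.1  -0.04] open 39.3 F [-0.8  1.9 10.1] grip 39.2
time_s: 19.0
tcp_pos: [0.5434, -0.2162, 0.193]
eef_rot: [0.0, 0.707, 0.707, 0.0]
force: [-0.6, 0.5, -3.4]
opening: 0.0394
grasp_force: 40.6
19.0 tcp [ 543.4 -216.2  193. ] yaw -0.1 tilt [ 0.01 -0.01] open 39.4 F [-0.6  0.5 -3.4] grip 40.6
577.1,237.8,180,11.9 turn [ 1.000e-04  1.000e-04 -1.043e-01] trans [1.5134 0.1109 0.0433]
```

```bash
python3 -m crank '[{"turn":[0,0,0],"translation":[0.08,0.005,0],"hand":0.2},{"turn":[0,0,-0.02],"translation":[0.22,0.016,0],"hand":0.2},{"turn":[0,0,-0.05],"translation":[0.4,0.03,0],"hand":0.2},{"turn":[0,0,-0.08],"translation":[0.58,0.04,0],"hand":0.2},{"turn":[0,0,-0.104],"translation":[0.76,0.055,0],"hand":0.2},{"turn":[0,0,-0.104],"translation":[0.92,0.07,0],"hand":0.2},{"turn":[0,0,-0.104],"translation":[1,0.075,0],"hand":0.2},{"turn":[0,0,-0.104],"translation":[1,0.075,0],"hand":0.2}]' ; python3 g.py 577.1,237.8,48.9,11.9
```

```text
time_s: 20.0
tcp_pos: [0.5655, 0.0852, 0.1914]
eef_rot: [-0.001, 0.629, 0.777, -0.001]
force: [0.2, -0.4, -0.9]
opening: 0.039
grasp_force: 40.6
20.0 tcp [565.5  85.2 191.4] yaw 12.0 tilt [-0.14 -0.01] open 39.0 F [ 0.2 -0.4 -0.9] grip 40.6
577.1,237.8,48.9,11.9 turn [-0.0012 -0.0002  0.001 ] trans [0.4893 0.1446 0.4749]
```

```bash
python3 -m crank '[{"turn":[0,0,0],"translation":[0.15,0.045,0],"hand":0.2},{"turn":[0,0,0],"translation":[0.32,0.094,0],"hand":0.2},{"turn":[0,0,0],"translation":[0.44,0.13,0],"hand":0.2},{"turn":[0,0,0],"translation":[0.493,0.144,0],"hand":0.2},{"turn":[0,0,0],"translation":[0.493,0.144,0],"hand":0.2},{"turn":[0,0,0],"translation":[0.493,0.144,0.1],"hand":0.2},{"turn":[0,0,0],"translation":[0.493,0.144,0.22],"hand":0.2},{"turn":[0,0,0],"translation":[0.493,0.144,0.27],"hand":0.2}]'; python3 -m crank '[{"turn":[0,0,0],"translation":[0,0,0.08],"hand":0.2},{"turn":[0,0,0],"translation":[0,0,0.15],"hand":0.2},{"turn":[0,0,0],"translation":[0,0,0.185],"hand":0.2},{"turn":[0,0,0],"translation":[0,0,0.195],"hand":0.2},{"turn":[0,0,0],"translation":[0,0,0.197],"hand":0.2},{"turn":[0,0,0],"translation":[0,0,0.197],"hand":0.2},{"turn":[0,0,0],"translation":[0,0,0.197],"hand":0.2}]'; python3 g.py 577.1,237.8,48.9,11.9
```

```text
time_s: 21.0
tcp_pos: [0.5772, 0.2353, 0.1098]
eef_rot: [-0.001, 0.631, 0.776, -0.001]
force: [0.4, 0.5, -1.1]
opening: 0.0392
grasp_force: 40.6
time_s: 21.88
tcp_pos: [0.5786, 0.2374, 0.0532]
eef_rot: [0.0, 0.63, 0.776, 0.0]
force: [0.6, -0.1, -0.9]
opening: 0.039
grasp_force: 40.6
21.88 tcp [578.6 237.4  53.2] yaw 11.9 tilt [0.04 0.01] open 39.0 F [ 0.6 -0.1 -0.9] grip 40.6
577.1,237.8,48.9,11.9 turn [ 0.0004 -0.     -0.0002] trans [ 0.0022 -0.0045  0.0143]
```

```bash
(python3 -m crank '[{"turn":[0,0,0],"translation":[0.002,-0.003,0.005],"hand":0.2},{"turn":[0,0,0],"translation":[0.002,-0.003,0.01],"hand":0.2},{"turn":[0,0,0],"translation":[0.002,-0.003,0.012],"hand":0.2},{"turn":[0,0,0],"translation":[0.002,-0.003,0.012],"hand":0.2}]'; python3 -m crank '[{"turn":[0,0,0],"translation":[0,0,0.002],"hand":0.2},{"turn":[0,0,0],"translation":[0,0,0.003],"hand":0.2},{"turn":[0,0,0],"translation":[0,0,0.003],"hand":0.2}]') | egrep 'tcp|^force'
```

```text
tcp_pos: [0.5773, 0.2377, 0.049]
force: [-0.2, -0.5, -2.1]
tcp_pos: [0.5774, 0.2378, 0.0489]
force: [-4.6, -1.4, 13.2]
```

```bash
python3 -m crank '[{"turn":[0,0,0],"translation":[0,0,0],"hand":0.55},{"turn":[0,0,0],"translation":[0,0,0],"hand":0.7},{"turn":[0,0,0],"translation":[0,0,0],"hand":1},{"turn":[0,0,0],"translation":[0,0,0],"hand":1},{"turn":[0,0,0],"translation":[0,0,-0.15],"hand":1},{"turn":[0,0,0],"translation":[0,0,-0.33],"hand":1},{"turn":[0,0,0],"translation":[0,0,-0.47],"hand":1},{"turn":[0,0,0],"translation":[0,0,-0.47],"hand":1}]' 
python3 -m crank '[{"turn":[0,0,0],"translation":[-0.15,-0.03,0],"hand":1},{"turn":[0,0,0.03],"translation":[-0.35,-0.08,0],"hand":1},{"turn":[0,0,0.06],"translation":[-0.55,-0.13,0],"hand":1},{"turn":[0,0,0.09],"translation":[-0.75,-0.18,0],"hand":1},{"turn":[0,0,0.104],"translation":[-0.9,-0.22,0],"hand":1},{"turn":[0,0,0.104],"translation":[-1,-0.24,0],"hand":1},{"turn":[0,0,0.104],"translation":[-1,-0.24,0],"hand":1}]';  python3 g.py 548.1,-279.8,66,0
```

```text
time_s: 23.75
tcp_pos: [0.5792, 0.2384, 0.1927]
eef_rot: [0.002, 0.63, 0.776, 0.003]
force: [0.0, 0.1, -0.6]
opening: 0.0855
grasp_force: 0.0
time_s: 24.62
tcp_pos: [0.568, -0.0726, 0.1881]
eef_rot: [-0.0, 0.708, 0.706, -0.0]
force: [0.0, -0.1, 0.0]
opening: 0.0856
grasp_force: 0.0
24.62 tcp [568.  -72.6 188.1] yaw -0.2 tilt [-0.08  0.  ] open 85.6 F [ 0.  -0.1  0. ] grip 0.0
548.1,-279.8,66,0 turn [-0.0007 -0.     -0.0018] trans [-0.6909 -0.0632  0.407 ]
```

```bash
python3 -m crank '[{"turn":[0,0,0],"translation":[-0.18,-0.02,0],"hand":1},{"turn":[0,0,0],"translation":[-0.38,-0.04,0],"hand":1},{"turn":[0,0,0],"translation":[-0.56,-0.06,0],"hand":1},{"turn":[0,0,0],"translation":[-0.691,-0.063,0],"hand":1},{"turn":[0,0,0],"translation":[-0.691,-0.063,0],"hand":1},{"turn":[0,0,0],"translation":[-0.691,-0.063,0],"hand":1}]'; python3 g.py 548.1,-279.8,66,0
```

```text
time_s: 25.38
tcp_pos: [0.5493, -0.2766, 0.1884]
eef_rot: [-0.001, 0.707, 0.707, -0.0]
force: [0.0, 0.8, 0.7]
opening: 0.0856
grasp_force: 0.0
25.38 tcp [ 549.3 -276.6  188.4] yaw -0.0 tilt [-0.06  0.06] open 85.6 F [0.  0.8 0.7] grip 0.0
548.1,-279.8,66,0 turn [-0.0005 -0.0005 -0.0003] trans [-0.0109 -0.0035  0.408 ]
```

```bash
python3 -m crank '[{"turn":[0,0,0],"translation":[-0.007,-0.003,0.12],"hand":1},{"turn":[0,0,0],"translation":[-0.007,-0.003,0.26],"hand":1},{"turn":[0,0,0],"translation":[-0.007,-0.003,0.36],"hand":1},{"turn":[0,0,0],"translation":[-0.007,-0.003,0.408],"hand":1},{"turn":[0,0,0],"translation":[-0.007,-0.003,0.408],"hand":1},{"turn":[0,0,0],"translation":[-0.007,-0.003,0.408],"hand":1}]'
python3 -m crank '[{"turn":[0,0,0],"translation":[0,0,0],"hand":0.6},{"turn":[0,0,0],"translation":[0,0,0],"hand":0.5},{"turn":[0,0,0],"translation":[0,0,0],"hand":0.4},{"turn":[0,0,0],"translation":[0,0,0],"hand":0.3},{"turn":[0,0,0],"translation":[0,0,0],"hand":0.3},{"turn":[0,0,0],"translation":[0,0,0],"hand":0.3}]' 40;python3 g.py
python3 -m crank '[{"turn":[0,0,0],"translation":[0,0,-0.05],"hand":0.2},{"turn":[0,0,0],"translation":[0,0,-0.15],"hand":0.2},{"turn":[0,0,0],"translation":[0,0,-0.3],"hand":0.2},{"turn":[0,0,0],"translation":[0,0,-0.42],"hand":0.2},{"turn":[0,0,0],"translation":[0,0,-0.42],"hand":0.2},{"turn":[0,0,0],"translation":[0,0,-0.42],"hand":0.2}]' ; python3 g.py 562.9,305.3,180,11.9
python3 - <<'E'
from h import *
im,w=cloud("side"); cv2.imwrite("pics/s4.png",cv2.resize(im[100:420,150:480,::-1],(618,600)))
E
```

```text
time_s: 26.12
tcp_pos: [0.5493, -0.28, 0.0679]
eef_rot: [0.001, 0.707, 0.707, 0.0]
force: [0.4, -0.6, 1.1]
opening: 0.0856
grasp_force: 0.0
time_s: 26.88
tcp_pos: [0.5489, -0.2803, 0.0675]
eef_rot: [0.001, 0.707, 0.707, 0.0]
force: [-0.8, 0.8, 8.0]
opening: 0.045
grasp_force: 39.6
26.88 tcp [ 548.9 -280.3   67.5] yaw -0.1 tilt [ 0.05 -0.03] open 45.0 F [-0.8  0.8  8. ] grip 39.6
time_s: 27.62
tcp_pos: [0.5482, -0.2799, 0.1927]
eef_rot: [-0.0, 0.707, 0.707, -0.0]
force: [-0.4, 0.6, -2.9]
opening: 0.0447
grasp_force: 41.7
27.62 tcp [ 548.2 -279.9  192.7] yaw -0.1 tilt [-0.01  0.01] open 44.7 F [-0.4  0.6 -2.9] grip 41.7
562.9,305.3,180,11.9 turn [-1.000e-04 -1.000e-04 -1.043e-01] trans [1.9506 0.0472 0.0427]
```

View pics/s4.png

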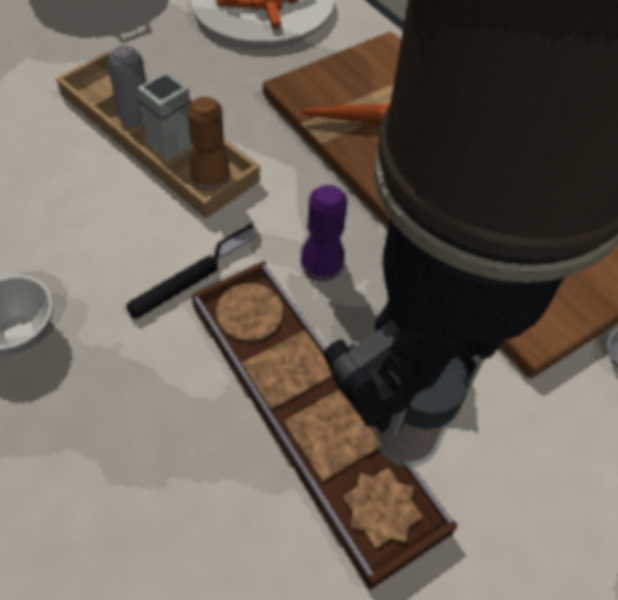

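The jar is held at about (440,395) and its star pad is empty. The other three stand upright in the caddy.

```bash
python3 -m crank '[{"turn":[0,0,0],"translation":[0.08,0,0],"hand":0.2},{"turn":[0,0,-0.02],"translation":[0.22,0.005,0],"hand":0.2},{"turn":[0,0,-0.05],"translation":[0.4,0.01,0],"hand":0.2},{"turn":[0,0,-0.08],"translation":[0.58,0.015,0],"hand":0.2},{"turn":[0,0,-0.104],"translation":[0.76,0.02,0],"hand":0.2},{"turn":[0,0,-0.104],"translation":[0.92,0.022,0],"hand":0.2},{"turn":[0,0,-0.104],"translation":[1,0.024,0],"hand":0.2},{"turn":[0,0,-0.104],"translation":[1,0.024,0],"hand":0.2}]' ; python3 g.py 562.9,305.3,57.5,11.9
```

```text
time_s: 28.68
tcp_pos: [0.555, 0.0223, 0.1919]
eef_rot: [-0.001, 0.629, 0.777, -0.0]
force: [0.5, 0.0, -2.7]
opening: 0.0446
grasp_force: 41.6
28.68 tcp [555.   22.3 191.9] yaw 12.0 tilt [-0.11  0.02] open 44.6 F [ 0.5  0.  -2.7] grip 41.6
562.9,305.3,57.5,11.9 turn [-0.0009 -0.0003  0.0011] trans [0.9167 0.2232 0.4483]
```

```bash
python3 -m crank '[{"turn":[0,0,0],"translation":[0.13,0.03,0],"hand":0.2},{"turn":[0,0,0],"translation":[0.3,0.07,0],"hand":0.2},{"turn":[0,0,0],"translation":[0.48,0.12,0],"hand":0.2},{"turn":[0,0,0],"translation":[0.66,0.16,0],"hand":0.2},{"turn":[0,0,0],"translation":[0.82,0.2,0],"hand":0.2},{"turn":[0,0,0],"translation":[0.921,0.223,0],"hand":0.2},{"turn":[0,0,0],"translation":[0.921,0.223,0],"hand":0.2},{"turn":[0,0,0],"translation":[0.921,0.223,0],"hand":0.2}]'; python3 g.py 562.9,305.3,57.5,11.9
```

```text
time_s: 29.68
tcp_pos: [0.5642, 0.3032, 0.1921]
eef_rot: [-0.0, 0.63, 0.776, -0.001]
force: [-1.1, -0.9, -1.9]
opening: 0.0453
grasp_force: 41.6
29.68 tcp [564.2 303.2 192.1] yaw 11.9 tilt [-0.07 -0.05] open 45.3 F [-1.1 -0.9 -1.9] grip 41.6
562.9,305.3,57.5,11.9 turn [-0.0007  0.0003 -0.0003] trans [ 0.008  -0.002   0.4485]
```

```bash
python3 -m crank '[{"turn":[0,0,0],"translation":[0.005,-0.002,0.08],"hand":0.2},{"turn":[0,0,0],"translation":[0.005,-0.002,0.2],"hand":0.2},{"turn":[0,0,0],"translation":[0.005,-0.002,0.32],"hand":0.2},{"turn":[0,0,0],"translation":[0.005,-0.002,0.4],"hand":0.2},{"turn":[0,0,0],"translation":[0.005,-0.002,0.428],"hand":0.2},{"turn":[0,0,0],"translation":[0.005,-0.002,0.435],"hand":0.2},{"turn":[0,0,0],"translation":[0.005,-0.002,0.435],"hand":0.2},{"turn":[0,0,0],"translation":[0.005,-0.002,0.435],"hand":0.2}]';  python3 g.py 562.9,305.3,57.5,11.9
```

```text
time_s: 30.68
tcp_pos: [0.5643, 0.3056, 0.0632]
eef_rot: [0.0, 0.63, 0.776, 0.001]
force: [0.4, -0.5, -2.6]
opening: 0.0451
grasp_force: 41.5
30.68 tcp [564.3 305.6  63.2] yaw 11.9 tilt [0.08 0.03] open 45.1 F [ 0.4 -0.5 -2.6] grip 41.5
562.9,305.3,57.5,11.9 turn [ 0.0007 -0.0002 -0.0002] trans [-0.0001 -0.0048  0.0191]
```

```bash
(python3 -m crank '[{"turn":[0,0,0],"translation":[0,-0.003,0.005],"hand":0.2},{"turn":[0,0,0],"translation":[0,-0.003,0.01],"hand":0.2},{"turn":[0,0,0],"translation":[0,-0.003,0.014],"hand":0.2},{"turn":[0,0,0],"translation":[0,-0.003,0.014],"hand":0.2},{"turn":[0,0,0],"translation":[0,-0.003,0.014],"hand":0.2}]'; python3 -m crank '[{"turn":[0,0,0],"translation":[0,0,0.002],"hand":0.2},{"turn":[0,0,0],"translation":[0,0,0.003],"hand":0.2},{"turn":[0,0,0],"translation":[0,0,0.003],"hand":0.2}]') | egrep 'tcp|^force'
```

```text
tcp_pos: [0.5629, 0.3053, 0.058]
force: [-0.3, 0.3, -2.0]
tcp_pos: [0.563, 0.3053, 0.0575]
force: [-1.2, -0.9, 5.0]
```

```bash
python3 -m crank '[{"turn":[0,0,0],"translation":[0,0,0],"hand":0.6},{"turn":[0,0,0],"translation":[0,0,0],"hand":0.75},{"turn":[0,0,0],"translation":[0,0,0],"hand":1},{"turn":[0,0,0],"translation":[0,0,0],"hand":1},{"turn":[0,0,0],"translation":[0,0,-0.15],"hand":1},{"turn":[0,0,0],"translation":[0,0,-0.33],"hand":1},{"turn":[0,0,0],"translation":[0,0,-0.5],"hand":1},{"turn":[0,0,0],"translation":[0,0,-0.5],"hand":1}]' 
python3 -m crank '[{"turn":[0,0,0],"translation":[0,-0.15,-0.1],"hand":1},{"turn":[0,0,0],"translation":[0.1,-0.25,-0.15],"hand":1},{"turn":[0,0,0],"translation":[0.2,-0.3,-0.15],"hand":1},{"turn":[0,0,0],"translation":[0.2,-0.3,-0.15],"hand":1},{"turn":[0,0,0],"translation":[0.2,-0.3,-0.15],"hand":1},{"turn":[0,0,0],"translation":[0.2,-0.3,-0.15],"hand":1}]'
python3 - <<'E'
from h import *
im,w=cloud("side"); cv2.imwrite("pics/s5.png",cv2.resize(im[50:330,100:470,::-1],(793,600)))
A=w.reshape(-1,3)
for n,x,y,h in(("mill",605.5,102.7,.113),("tin",591.3,170.2,.093),("shaker",577.1,237.8,.103),("jar",562.9,305.3,.09)):
    B=A[(np.hypot(A[:,0]-x/1000,A[:,1]-y/1000)<.032)&(A[:,2]>h-.008)]
    print(n,len(B),np.round(np.percentile(B[:,2],[50,98]),4),cv2.minEnclosingCircle((B[:,:2]*1000).astype(np.float32)))
E
```

```text
time_s: 32.67
tcp_pos: [0.565, 0.3063, 0.2116]
eef_rot: [0.002, 0.63, 0.776, 0.003]
force: [0.4, -0.5, -0.8]
opening: 0.0854
grasp_force: 0.0
time_s: 33.42
tcp_pos: [0.4629, 0.3448, 0.2516]
eef_rot: [-0.0, 0.63, 0.776, -0.0]
force: [0.6, -0.3, -0.1]
opening: 0.0853
grasp_force: 0.0
mill 196 [0.1123 0.1158] ((605.5178833007812, 102.47509765625), 17.254423141479492)
tin 345 [0.0938 0.0959] ((590.7752075195312, 169.98696899414062), 27.091567993164062)
shaker 149 [0.1014 0.105 ] ((576.9711303710938, 236.5564422607422), 16.807241439819336)
jar 272 [0.0906 0.0925] ((563.6803588867188, 305.1920471191406), 24.06781578063965)
```

View pics/s5.png

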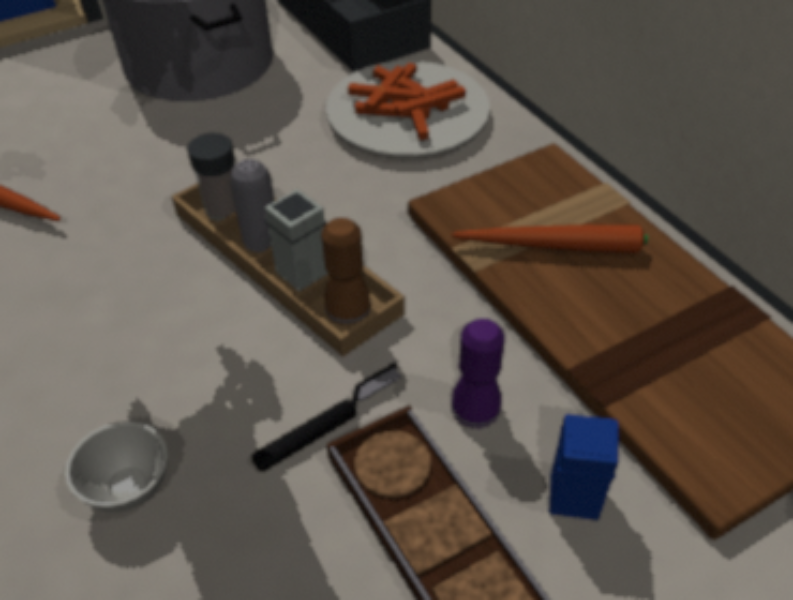

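All four stand upright and centred in the caddy: jar (212,175), shaker (253,205), tin (297,240) and mill (344,265), left to right. Their heights match standing on the compartment floors.

```bash
python3 -c "
from workcell import *
print(close_job())"
```

```text
the job is handed in; nothing more can be done
None
```

The job is handed in: left to right, the caddy now holds jar, shaker, tin and mill, the reverse of the rack order, each upright on its compartment floor and released, in about 33 s of the 109 s allowed.

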